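# Refill the kitchen's tin dispenser

## Robot

A 6-joint arm with a two-finger parallel gripper is mounted at the origin on the work surface. World frame = base frame: x ahead of the robot, y to its left, z up, the work surface at z = 0. Lengths are in mm, angles in rad, forces in N, time in s.
With the tool pointing down it reaches from about 350 to 775 mm from the base axis. Payload 7.3 kg.
Tool frame: the origin (TCP) lies at the very end of the fingers, on their centre line; the grasp point (between the pads) lies 19 mm behind it; z points along the fingers, y is the direction in which the jaws open and shut (so a half turn about z gives the same grasp; the last joint's range is limited). The gripper opens to 92 mm and grips with 3 to 60 N. Pads are 19 mm wide; open, the fingers measure 130 mm over their backs; the gripper's body (75 mm by 190 mm) begins 47 mm behind the grasp point.
Start: joints at [1.126, 0.342, 1.524, -0, 1.275, -0.146], TCP at [154.531, 501.762, 226.741] pointing down, gripper open.
Joint ranges: [-2.53, 2.53], [-0.77, 2.02], [0.04, 2.7], [-1, 4.14], [0.28, 2.66], [-3.11, 3.11]. Speed limits (rad/s): [2.57, 2.57, 3.14, 3.14, 3.14, 3.14].

## Interface

Orientations are given as [roll, pitch, yaw] about the fixed x, y, z axes, in that order (R = Rz(yaw) Ry(pitch) Rx(roll)).
In Python, from plant import bot gives the robot as it stands.
- The arm moves only by the tool arm_command, never from a script. Its argument "targets" is a list of rows, each an object of numbers: "x", "y", "z": the shift along the world's x, y, z in cm; "roll": the turn about the world's z in rad. In form: [{"x": .., "y": .., "z": .., "roll": ..}, ...]. A call has 1 to 8 rows; each row is the pose to reach, as a shift and turn from the pose commanded when the call began; what a row does not reach only later rows make up. A row lasts 1/12 s, in which the tool goes at most 41.7 mm and 7.16 degrees, less where a joint would pass 70% of its speed; a pose out of reach is approached as far as the arm can. A call with a gripper value outside its range is refused whole. "fingers" is the opening, from 0 (shut) to 1 (fully open), set as the call begins (left out, the last holds). The fingers move at their own pace and stop on an object; the grip force is fixed at half the most. Time passes only in rows, so rows that repeat a pose let the fingers close. It gives the time, the measured TCP pose, the force and the opening at its end, in the units of the state.
- bot.get_obs(): the state, without advancing time (a new reading comes with each control period).
- bot.capture(name): name is "scene" or "top" or "wrist"; returns a dict with "img" (384x512x3 uint8, blue, green, red), "fx", "fy", "cx", "cy" (pixels), "k1" (the pictures are not rectified: a ray, as slopes to the right and down, at radius r is drawn at 1 + k1 r^2 times it, then the intrinsics apply), "position" and "rotation" of the camera in the world; the wrist camera has in their place "hand_eye" (4x4, takes a point from camera to tool coordinates, whose origin is the TCP and whose axes are the flange's). Camera axes: x right, y down, z forward; pixel columns grow to the right and rows downward; lengths in mm; the calibration is good to about 2 mm. A picture is of the moment at which its call begins: read the wrist's pose just before it. There is no depth.
- bot.close_job(): hands the job in, once; it reports no verdict.
The state is a dict: "time": time; "joint_positions": joint angles; "dq": joint speeds; "tau": joint torques, N m; "tool_pos": TCP position; "tcp_rot": TCP orientation; "contact_force": force on the tool from outside, world axes, zero at the start; "moment": the same for the moment, N m; "grip_width": finger opening in mm.
Only numpy, scipy, OpenCV 4.12 (cv2) and the standard library are available. Lean on these libraries where they do the work, as an engineer would, in place of code of your own. Each camera call takes 0.05 s, during which the arm holds its last target.

## Task

Refill the dispenser: put the two small round spice tins that are alike, one after the other, into the clear upright tube through its flared mouth, so that both end up standing inside it, lids up, one on top of the other. The wide flat tin, the tall slim tin and the square tin do not belong in it.

Things in the scene. Friction and masses are not known exactly. Their poses are not given: they have to be found in the camera images.
- tin_a: One of two alike small round steel tins: plain cylinder, 46 mm in diameter, 50 mm tall, about 90 g, loose, standing lid up on the worktop. Origin: centre of its underside, z up its axis. Other steel tins nearby, not wanted: wide flat (72 mm across, 32 tall), slim (34 across, 85 tall), square (56 wide, 60 tall). All tins stand 105 mm or more apart, centre to centre.
- tin_b: The other small round tin, the same in every way as tin_a (46 mm in diameter, 50 mm tall; origin at the centre of its underside). Either may go in first.
- dispenser: Fixed clear upright tube, bore 60 mm, on a square steel foot 120 mm wide, 12 thick. Origin: on the tube's axis at worktop height, z up. Tube floor 12 mm above it; straight bore up to 130 mm, then a steel flare widening to 90 mm inside, 96 outside, at the rim, 155 mm up; nothing is higher. A tin let go upright in the mouth slides down by itself; two stacked reach 112 mm.
Not all that is in view belongs to the job. Leave any blue look-alike of the tin_a alone.

How it is judged (in metres and radians):
On the way, in this order (a step that is already met when the one before it is completed fails the run):
1. one of the small round tins stands on the floor of the tube (((horizontal distance between tin_a and dispenser below 0.015 m and z of tin_a in the frame of dispenser between 0.002 and 0.022 m) or (horizontal distance between tin_b and dispenser below 0.015 m and z of tin_b in the frame of dispenser between 0.002 and 0.022 m))), for 0.2 s.
2. the other stands on top of it in the tube (((horizontal distance between each of tin_a, tin_b and dispenser below 0.015 m and z of tin_a in the frame of dispenser between 0.002 and 0.022 m and z of tin_b in the frame of dispenser between 0.052 and 0.072 m and angle between each of tin_a, tin_b's own z axis and vertical below 0.175 rad and linear speed of each of tin_a, tin_b below 0.02 m/s) or (horizontal distance between each of tin_b, tin_a and dispenser below 0.015 m and z of tin_b in the frame of dispenser between 0.002 and 0.022 m and z of tin_a in the frame of dispenser between 0.052 and 0.072 m and angle between each of tin_b, tin_a's own z axis and vertical below 0.175 rad and linear speed of each of tin_b, tin_a below 0.02 m/s))), for 0.2 s.
At the end, for the whole second after the job is handed in: Both small round tins stand in the dispenser's tube, within 15 mm of its axis and within 10 degrees of upright with lids up: one on the tube's floor, the other on top of it (each within 10 mm of that height), let go and at rest (((horizontal distance between each of tin_a, tin_b and dispenser below 0.015 m and z of tin_a in the frame of dispenser between 0.002 and 0.022 m and z of tin_b in the frame of dispenser between 0.052 and 0.072 m and angle between each of tin_a, tin_b's own z axis and vertical below 0.175 rad and linear speed of each of tin_a, tin_b below 0.02 m/s) or (horizontal distance between each of tin_b, tin_a and dispenser below 0.015 m and z of tin_b in the frame of dispenser between 0.002 and 0.022 m and z of tin_a in the frame of dispenser between 0.052 and 0.072 m and angle between each of tin_b, tin_a's own z axis and vertical below 0.175 rad and linear speed of each of tin_b, tin_a below 0.02 m/s))); the robot touches nothing.
It also fails if it takes over 58 s, if anything falls off the work surface, if the arm or the gripper's body presses on something with over 40 N, if the wrist force passes 120 N, or if a joint passes its speed limit or range.

## Working session

There is one attempt and no reset: what is moved stays moved. The work goes in short steps, Python scripts to look and compute and a tool call to move; the robot and the scene stay as the last step left them, time stands still between calls to the robot, and variables do not carry over. Pictures are saved under pics/ and viewed, and the job is handed in when it is done.

Besides the shell and the picture viewer there is one more tool, called after "Request:" in YAML: its name, and indented under it one key for each argument. arm_command: Moves the arm, as the interface text tells. Its arguments: {"type":"object","properties":{"targets":{"type":"array","items":{"type":"object","properties":{"x":{"type":"number"},"y":{"type":"number"},"z":{"type":"number"},"roll":{"type":"number"}}}},"fingers":{"type":"number"}},"required":["targets"]}

```bash
mkdir -p pics; ls; python3 - <<'E'
from plant import bot
import cv2,pickle
o=bot.get_obs();print({k:o[k] for k in('time','tool_pos','tcp_rot','grip_width','contact_force')})
D={}
for n in('scene','top'):
    c=bot.capture(n);D[n]=c;cv2.imwrite(f'pics/{n}0.png',c['img']);print(n,c['fx'],c['cx'],c['cy'],c['k1'],c['position'],c['rotation'])
pickle.dump(D,open('d0.pkl','wb'))
E
```

```text
pics
{'time': 0.0, 'tool_pos': array([154.36293841, 501.38317312, 226.04191285]), 'tcp_rot': array([-3.14006329e+00, -1.93524194e-04,  2.84278965e+00]), 'grip_width': 91.95253786826865, 'contact_force': array([ 0.48657813, -0.21284315, -0.20117975])}
scene 474.53937709679894 257.3346246318599 197.47823301548945 -0.17612406517301868 [1332.80695811 -119.09773627  977.98589096] [-2.44428109 -0.00342246  1.51355089]
top 363.5150740221541 253.40180409434888 187.42495477935833 -0.04899413630539944 [ 353.81043943  -76.34553565 1023.66075519] [-2.96688010e+00  5.57313955e-04 -1.57847923e+00]
```

View pics/scene0.png

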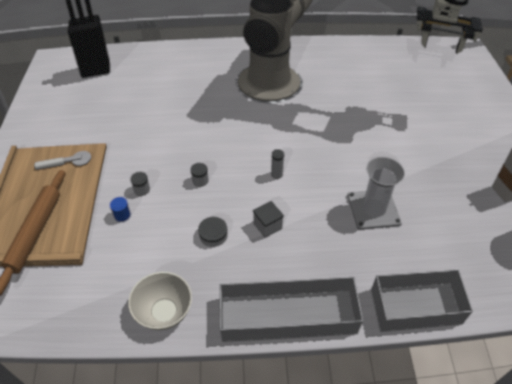

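View pics/top0.png

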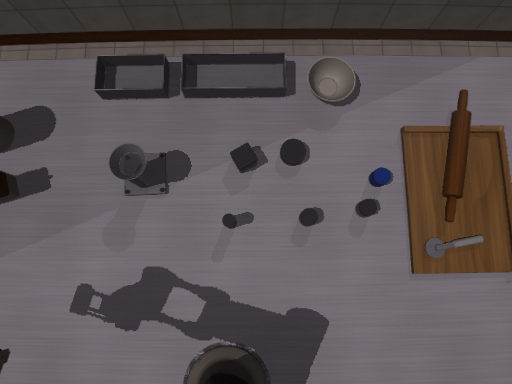

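Scene picture: small round steel tins at (140,183) and (200,175), with a blue look-alike at (120,208). The unwanted tins are wide (213,232), slim (277,165) and square (268,218). The dispenser is near (378,195). In the top picture the small tins are at about (309,217) and (367,207), blue at (381,177), and the dispenser rim at about (128,162).

```bash
cat > h.py <<'E'
import numpy as np,cv2
from scipy.spatial.transform import Rotation as R
def KD(c): return np.array([[c['fx'],0,c['cx']],[0,c['fy'],c['cy']],[0,0,1.]]),np.array([c['k1'],0,0,0,0.])
def pose(c,o=None):
    if 'hand_eye' in c:
        T=np.eye(4);T[:3,:3]=R.from_euler('xyz',o['tcp_rot']).as_matrix();T[:3,3]=o['tool_pos'];T=T@c['hand_eye'];return T[:3,:3],T[:3,3]
    return R.from_euler('xyz',c['rotation']).as_matrix() if np.shape(c['rotation'])==(3,) else np.array(c['rotation']),np.array(c['position'])
def back(c,uv,z,o=None):
    # note: model r is undistorted slope radius -> same as OpenCV k1
    K,D=KD(c);M,p=pose(c,o)
    s=cv2.undistortPoints(np.array([[uv]],float),K,D)[0,0];d=M@np.array([s[0],s[1],1]);return p+d*(z-p[2])/d[2]
def proj(c,P,o=None):
    K,D=KD(c);M,p=pose(c,o);X=(np.atleast_2d(P)-p)@M
    return cv2.projectPoints(X,np.zeros(3),np.zeros(3),K,D)[0][:,0]
def circ(x,y,z,r,n=40):
    t=np.linspace(0,2*np.pi,n);return np.c_[x+r*np.cos(t),y+r*np.sin(t),0*t+z]
E
python3 - <<'E'
from h import *;import pickle
D=pickle.load(open('d0.pkl','rb'))
for n,L in dict(top=dict(A=(309,217,25),B=(367,207,25),blue=(381,177,25),slim=(230,221,70),wide=(293,152,20),sq=(244,157,40),disp=(128,162,150)),scene=dict(A=(200,175,25),B=(140,183,25),blue=(120,208,25),slim=(277,164,42),wide=(213,232,16),disp=(384,171,152))).items():
    for k,(u,v,z) in L.items():print(n,k,back(D[n],(u,v),z).round(0))
i=cv2.resize(D['top']['img'][120:260,80:400],None,fx=2.5,fy=2.5,interpolation=cv2.INTER_CUBIC);cv2.imwrite('pics/tc.png',i)
i=cv2.resize(D['scene']['img'][130:250,100:240],None,fx=5,fy=5,interpolation=cv2.INTER_CUBIC);cv2.imwrite('pics/sc.png',i)
E
```

```text
top A [ 446. -230.   25.]
top B [ 472. -392.   25.]
top blue [ 557. -437.   25.]
top slim [433. -15.  70.]
top wide [ 633. -191.   20.]
top sq [614. -52.  40.]
top disp [575. 234. 150.]
scene A [ 447. -222.   25.]
scene B [ 467. -386.   25.]
scene blue [ 552. -430.   25.]
scene slim [434. -10.  42.]
scene wide [ 635. -187.   16.]
scene disp [575. 234. 152.]
```

View pics/tc.png

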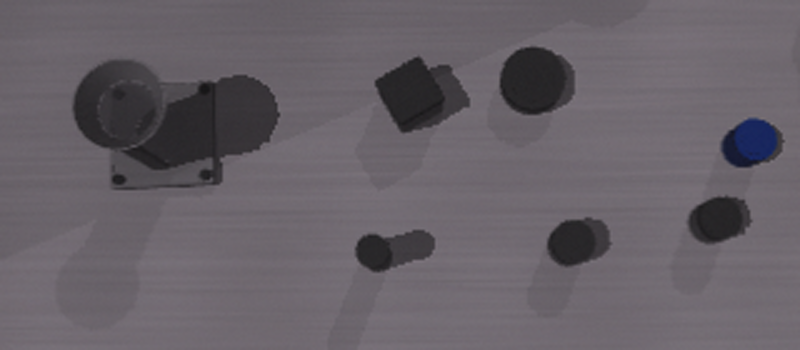

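View pics/sc.png

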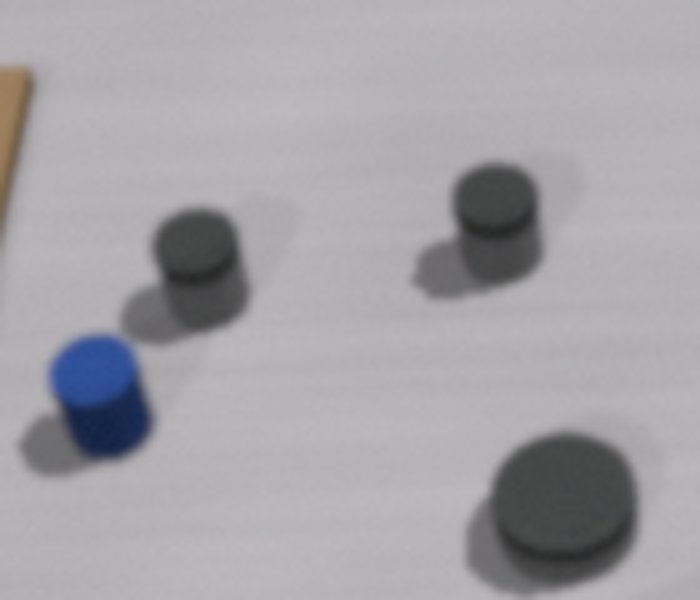

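Candidates by pixel (top / scene): steel small tins A (309,217)/(200,175) and B (367,207)/(140,183). They match in size, steel colour and proportions. I rule out blue (381,177), wide (293,152), slim (231,220) and square (244,157). The crop confirms A and B as the pair. I'll now move toward the dispenser and look with the wrist camera on the way.

Request:
arm_command:
  targets:
    - {"x":27,"y":-20,"z":5}
    - {"x":27,"y":-20,"z":5}
    - {"x":27,"y":-20,"z":5}
    - {"x":27,"y":-20,"z":5}
    - {"x":27,"y":-20,"z":5}
    - {"x":27,"y":-20,"z":5}
    - {"x":27,"y":-20,"z":5}
    - {"x":27,"y":-20,"z":5}
  fingers: 1

```text
$.targets[0]: bad value
```

Request:
arm_command:
  targets:
    - {"x":0,"y":0,"z":0}
    - {"x":0,"y":0,"z":0}

```text
$.targets[0]: bad value
```

```bash
cat > w.py <<'E'
import sys,pickle
from plant import bot
from h import *
def snap(tag):
    o=bot.get_obs();c=bot.capture('wrist');cv2.imwrite(f'pics/{tag}.png',c['img']);pickle.dump((o,c),open(tag+'.pkl','wb'))
    M,p=pose(c,o);print(o['time'],o['tool_pos'].round(1),o['tcp_rot'].round(3),o['grip_width'],'cam',p.round(0),'axis',M[:,2].round(2));return o,c
if __name__=='__main__': snap(sys.argv[1])
E
python3 w.py w1
```

```text
0.1 [154.4 501.4 226.1] [-3.14  -0.     2.843] 91.75912886056898 cam [ 75. 527. 384.] axis [ 0.29 -0.09 -0.95]
```

View pics/w1.png

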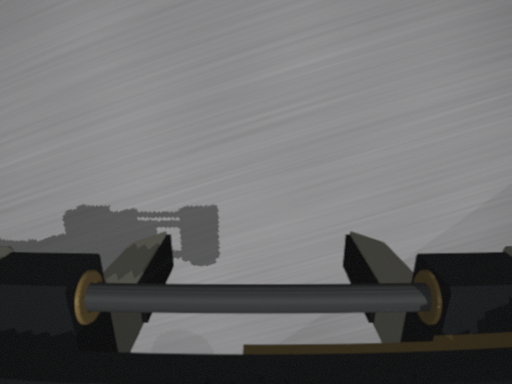

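The wrist view looks toward +x past the jaws, with only bare table ahead. The rows were refused because they need a roll entry, so I'm resending with it.

Request:
arm_command:
  targets:
    - {"x":27,"y":-20,"z":5,"roll":0}
    - {"x":27,"y":-20,"z":5,"roll":0}
    - {"x":27,"y":-20,"z":5,"roll":0}
    - {"x":27,"y":-20,"z":5,"roll":0}
    - {"x":27,"y":-20,"z":5,"roll":0}
    - {"x":27,"y":-20,"z":5,"roll":0}
    - {"x":27,"y":-20,"z":5,"roll":0}
    - {"x":27,"y":-20,"z":5,"roll":0}
  fingers: 1

```text
time: 0.82
tool_pos: [420.7, 303.9, 276.0]
tcp_rot: [-3.142, -0.0, 2.843]
contact_force: [0.4, 1.4, 0.8]
grip_width: 91.8
```

Request:
arm_command:
  targets:
    - {"x":0,"y":0,"z":0,"roll":0}
    - {"x":0,"y":0,"z":0,"roll":0}

```text
time: 0.98
tool_pos: [420.9, 304.0, 275.5]
tcp_rot: [-3.141, -0.0, 2.839]
contact_force: [0.4, -0.1, -0.1]
grip_width: 91.8
```

```bash
python3 w.py w2
```

```text
0.9833 [420.9 304.  275.5] [-3.141 -0.     2.839] 91.83360998946729 cam [341. 330. 434.] axis [ 0.29 -0.09 -0.95]
```

View pics/w2.png

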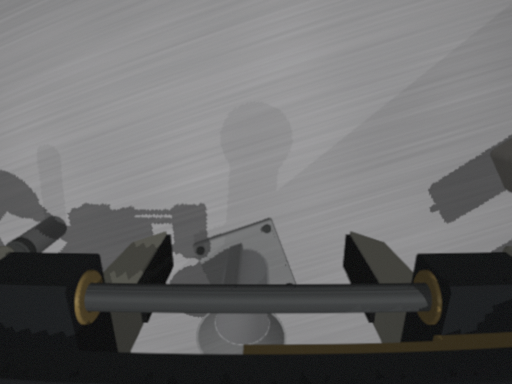

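```bash
python3 - <<'E'
from h import *;import pickle
o,c=pickle.load(open('w2.pkl','rb'));M,p=pose(c,o);print(M.round(2),c['hand_eye'],c['fx'],c['cx'],c['cy'],c['k1'])
print(back(c,(243,335),150,o),back(c,(270,220),12,o),back(c,(172,240),12,o),back(c,(265,229),12,o),back(c,(200,250),12,o))
print(proj(c,[[575,234,155],[575,234,12],[421,304,275]],o))
D=pickle.load(open('d0.pkl','rb'))
for n in D:
    i=cv2.resize(D[n]['img'],None,fx=4,fy=4,interpolation=cv2.INTER_CUBIC)
    P=[(circ(575,234,155,48),(0,255,0)),(circ(575,234,12,30),(0,0,255)),(np.array([[575+a,234+b,12] for a,b in((-60,-60),(-60,60),(60,60),(60,-60),(-60,-60))],float),(255,255,0)),(circ(447,-226,50,23),(0,255,0)),(circ(447,-226,0,23),(0,0,255)),(circ(470,-389,50,23),(0,255,0)),(circ(470,-389,0,23),(0,0,255))]
    for q,col in P: cv2.polylines(i,[((proj(D[n],q)+.5)*4).astype(np.int32)],False,col,1)
    u=((proj(D[n],[[575,234,80],[458,-308,25]]))*4).astype(int)
    j=np.hstack([i[max(0,y-180):y+180,max(0,x-(180 if k==0 else 220)):x+(180 if k==0 else 220)] for k,(x,y) in enumerate(u)]);cv2.imwrite(f'pics/ov_{n}.png',j);print(j.shape)
E
```

```text
[[ 0.3   0.91  0.29]
 [ 0.95 -0.28 -0.09]
 [ 0.    0.31 -0.95]] [[ 2.32760384e-04 -9.51748294e-01 -3.06879669e-01  8.37935002e+01]
 [ 9.99999122e-01 -1.78776511e-04  1.31292640e-03  5.97806626e-01]
 [-1.30443834e-03 -3.06879705e-01  9.51747417e-01 -1.58293677e+02]
 [ 0.00000000e+00  0.00000000e+00  0.00000000e+00  1.00000000e+00]] 331.05783190849303 257.7609623885606 191.9667836398339 -0.06692121985332401
[576.21273407 240.10255792 150.        ] [514.76077118 293.5523113   12.        ] [502.88565048 152.68466934  12.        ] [525.63997814 283.03765852  12.        ] [529.35283961 185.12633652  12.        ]
[[236.92490743 338.84372722]
 [242.58465658 267.94237087]
 [256.19477952 250.03925581]]
(360, 800, 3)
(360, 800, 3)
```

View pics/ov_top.png

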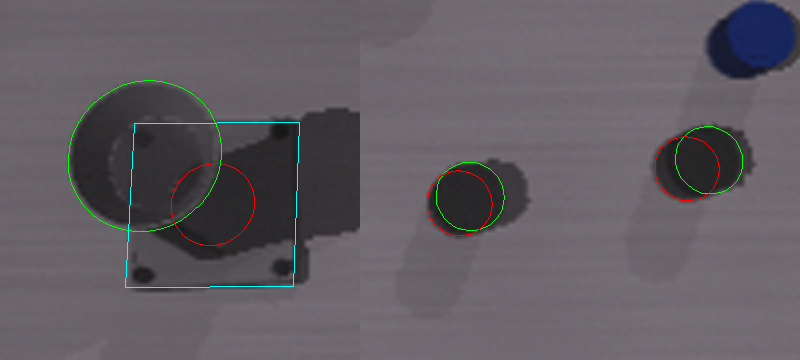

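View pics/ov_scene.png

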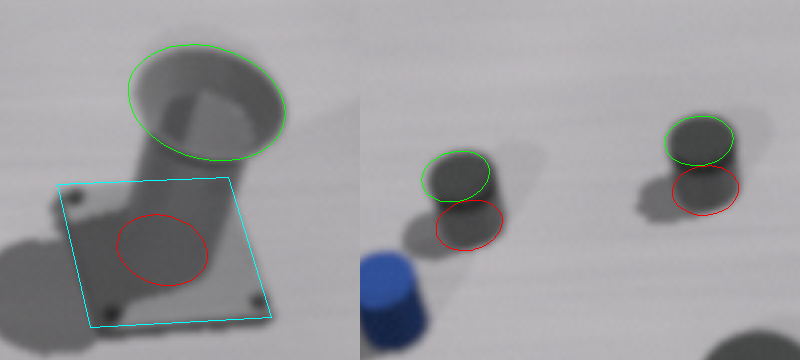

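Overlays fit: dispenser about (576,235), A about (447,-226), B about (470,-387). Next, travel to above A.

Request:
arm_command:
  targets:
    - {"x":4,"y":-30,"z":-2,"roll":0}
    - {"x":4,"y":-30,"z":-2,"roll":0}
    - {"x":4,"y":-30,"z":-2,"roll":0}
    - {"x":4,"y":-30,"z":-2,"roll":0}
    - {"x":4,"y":-30,"z":-2,"roll":0}
    - {"x":4,"y":-30,"z":-2,"roll":0}
    - {"x":4,"y":-30,"z":-2,"roll":0}
    - {"x":4,"y":-30,"z":-2,"roll":0}

```text
time: 1.7
tool_pos: [459.1, 2.5, 255.2]
tcp_rot: [-3.14, -0.0, 2.841]
contact_force: [0.0, 0.5, 0.7]
grip_width: 91.9
```

Request:
arm_command:
  targets:
    - {"x":-1.4,"y":-23,"z":-11,"roll":0}
    - {"x":-1.4,"y":-23,"z":-11,"roll":0}
    - {"x":-1.4,"y":-23,"z":-11,"roll":0}
    - {"x":-1.4,"y":-23,"z":-11,"roll":0}
    - {"x":-1.4,"y":-23,"z":-11,"roll":0}
    - {"x":-1.4,"y":-23,"z":-11,"roll":0}
    - {"x":-1.4,"y":-23,"z":-11,"roll":0}
    - {"x":-1.4,"y":-23,"z":-11,"roll":0}

```text
time: 2.37
tool_pos: [444.9, -224.3, 144.3]
tcp_rot: [3.14, -0.003, 2.841]
contact_force: [-0.0, 1.2, 0.8]
grip_width: 91.7
```

```bash
python3 w.py w3; python3 - <<'E'
from h import *;import pickle
o,c=pickle.load(open('w3.pkl','rb'))
i=c['img'].copy()
for z,col in((50,(0,255,0)),(0,(0,0,255))):
  cv2.polylines(i,[(proj(c,circ(447,-226,z,23),o)).round().astype(np.int32)],False,col,1)
cv2.imwrite('pics/w3o.png',i)
E
```

```text
2.3667 [ 444.9 -224.3  144.3] [ 3.140e+00 -3.000e-03  2.841e+00] 91.6800691580195 cam [ 365. -199.  303.] axis [ 0.29 -0.09 -0.95]
```

View pics/w3o.png

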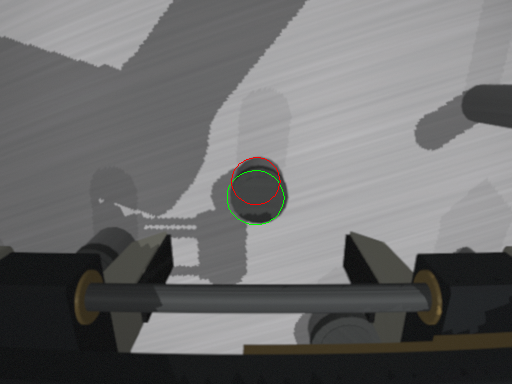

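The tin lid at (258,195) agrees with the projection within about 2 mm. B is visible at bottom left, behind the finger. I'll descend straight onto A.

Request:
arm_command:
  targets:
    - {"x":0.1,"y":0,"z":-4,"roll":0}
    - {"x":0.1,"y":0,"z":-8,"roll":0}
    - {"x":0.1,"y":0,"z":-11,"roll":0}
    - {"x":0.1,"y":0,"z":-12.2,"roll":0}
    - {"x":0.1,"y":0,"z":-12.2,"roll":0}
    - {"x":0.1,"y":0,"z":-12.2,"roll":0}

```text
time: 2.92
tool_pos: [447.2, -222.7, 24.5]
tcp_rot: [3.141, -0.0, 2.845]
contact_force: [0.3, -0.5, 0.9]
grip_width: 91.5
```

Request:
arm_command:
  targets:
    - {"x":0,"y":0,"z":0,"roll":0}
    - {"x":0,"y":0,"z":0,"roll":0}
    - {"x":0,"y":0,"z":0,"roll":0}
    - {"x":0,"y":0,"z":0,"roll":0}
    - {"x":0,"y":0,"z":0,"roll":0}
    - {"x":0,"y":0,"z":0,"roll":0}
    - {"x":0,"y":0,"z":0,"roll":0}
    - {"x":0,"y":0,"z":0,"roll":0}
  fingers: 0.35

```text
time: 3.58
tool_pos: [446.4, -224.5, 23.9]
tcp_rot: [3.141, -0.0, 2.843]
contact_force: [-0.1, 0.5, 2.1]
grip_width: 45.2
```

Request:
arm_command:
  targets:
    - {"x":0,"y":0,"z":2,"roll":0}
    - {"x":0,"y":0,"z":5,"roll":0}
    - {"x":0,"y":0,"z":9,"roll":0}
    - {"x":0,"y":0,"z":13,"roll":0}
    - {"x":0,"y":0,"z":17,"roll":0}
    - {"x":0,"y":0,"z":20,"roll":0}
    - {"x":0,"y":0,"z":20,"roll":0}
  fingers: 0.35

```text
time: 4.17
tool_pos: [448.9, -226.2, 230.2]
tcp_rot: [-3.138, 0.011, 2.843]
contact_force: [0.1, -0.2, -1.0]
grip_width: 45.5
```

```bash
python3 w.py w4
```

```text
4.1667 [ 448.9 -226.2  230.2] [-3.138  0.011  2.843] 45.49693614940136 cam [ 367. -200.  388.] axis [ 0.3  -0.1  -0.95]
```

View pics/w4.png

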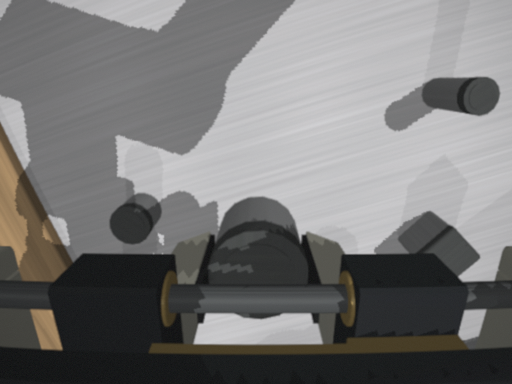

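The tin is held upright between the pads (lid near (258,262)) and B is visible at (133,222). Now carrying A to the dispenser.

Request:
arm_command:
  targets:
    - {"x":1,"y":3,"z":0,"roll":0}
    - {"x":2,"y":6.5,"z":0,"roll":0}
    - {"x":3,"y":10,"z":0,"roll":0}
    - {"x":4,"y":14,"z":0,"roll":0}
    - {"x":5,"y":18,"z":0,"roll":0}
    - {"x":6,"y":22,"z":0,"roll":0}
    - {"x":7,"y":26,"z":0,"roll":0}
    - {"x":8,"y":30,"z":0,"roll":0}

```text
time: 4.88
tool_pos: [525.6, 77.5, 221.7]
tcp_rot: [-3.141, -0.003, 2.843]
contact_force: [1.8, -0.7, -0.3]
grip_width: 45.4
```

Request:
arm_command:
  targets:
    - {"x":1,"y":4,"z":0,"roll":0}
    - {"x":2.2,"y":8,"z":0,"roll":0}
    - {"x":3.4,"y":11.5,"z":0,"roll":0}
    - {"x":4.3,"y":14,"z":0,"roll":0}
    - {"x":4.8,"y":15.6,"z":0,"roll":0}
    - {"x":4.9,"y":16,"z":0,"roll":0}
    - {"x":4.9,"y":16,"z":0,"roll":0}
    - {"x":4.9,"y":16,"z":0,"roll":0}

```text
time: 5.55
tool_pos: [574.8, 234.6, 222.3]
tcp_rot: [-3.14, -0.002, 2.843]
contact_force: [-0.1, -0.5, -0.7]
grip_width: 45.5
```

Request:
arm_command:
  targets:
    - {"x":0,"y":0,"z":0,"roll":0}
    - {"x":0,"y":0,"z":0,"roll":0}
    - {"x":0,"y":0,"z":0,"roll":0}

```text
time: 5.8
tool_pos: [575.5, 234.4, 224.0]
tcp_rot: [3.142, 0.0, 2.841]
contact_force: [-0.4, 0.5, -0.5]
grip_width: 45.7
```

```bash
python3 w.py w5; python3 - <<'E'
from h import *;import pickle
from plant import bot
o,c=pickle.load(open('w5.pkl','rb'))
i=c['img'].copy()
for z,r,col in((155,48,(0,255,0)),(12,30,(0,0,255))):
  cv2.polylines(i,[(proj(c,circ(576,235,z,r),o)).round().astype(np.int32)],False,col,1)
cv2.imwrite('pics/w5o.png',i)
c=bot.capture('scene');u=proj(c,[[576,235,150]])[0].astype(int)
i=cv2.resize(c['img'][u[1]-70:u[1]+80,u[0]-90:u[0]+90],None,fx=4,fy=4);cv2.imwrite('pics/s5.png',i)
E
```

```text
5.8 [575.5 234.4 224. ] [3.142 0.    2.841] 45.67296326932278 cam [496. 260. 382.] axis [ 0.29 -0.09 -0.95]
```

View pics/w5o.png

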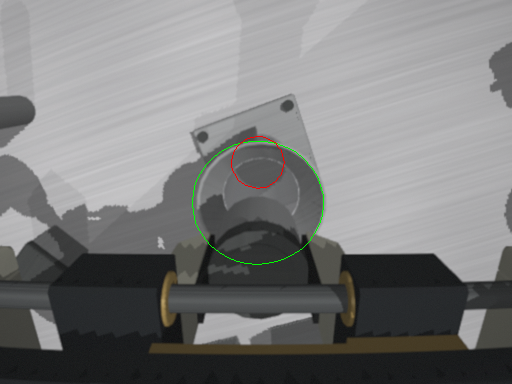

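View pics/s5.png

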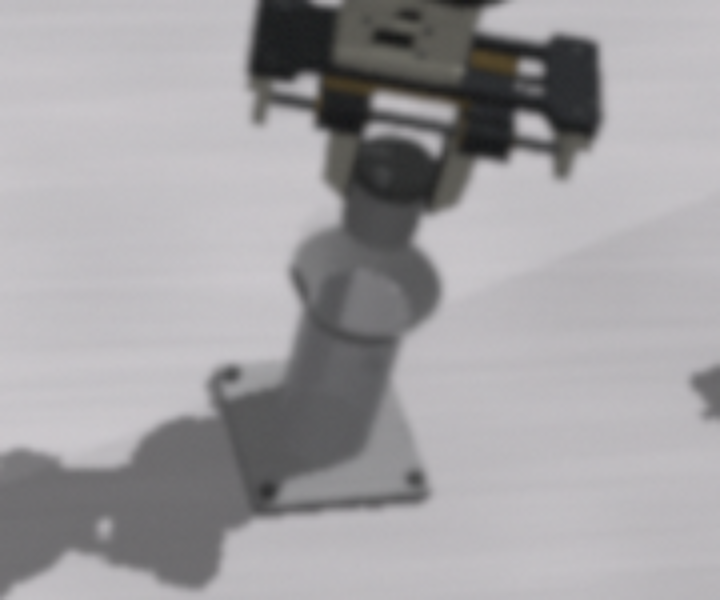

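The projected rim matches the seen rim within about 1–2 px, and the tin is centred over the mouth. Lowering so the tin's bottom enters the flare, with the fingertips kept above the rim.

Request:
arm_command:
  targets:
    - {"x":0,"y":0,"z":-2,"roll":0}
    - {"x":0,"y":0,"z":-4,"roll":0}
    - {"x":0,"y":0,"z":-5.5,"roll":0}
    - {"x":0,"y":0,"z":-6.4,"roll":0}
    - {"x":0,"y":0,"z":-6.4,"roll":0}
    - {"x":0,"y":0,"z":-6.4,"roll":0}
    - {"x":0,"y":0,"z":-6.4,"roll":0}
    - {"x":0,"y":0,"z":-6.4,"roll":0}

```text
time: 6.57
tool_pos: [576.2, 235.7, 161.1]
tcp_rot: [3.14, 0.002, 2.843]
contact_force: [-0.4, -0.7, -0.6]
grip_width: 45.6
```

Request:
arm_command:
  targets:
    - {"x":0,"y":0,"z":0,"roll":0}
    - {"x":0,"y":0,"z":0,"roll":0}
    - {"x":0,"y":0,"z":0,"roll":0}
    - {"x":0,"y":0,"z":0,"roll":0}
    - {"x":0,"y":0,"z":0,"roll":0}
    - {"x":0,"y":0,"z":0,"roll":0}
    - {"x":0,"y":0,"z":0,"roll":0}
    - {"x":0,"y":0,"z":0,"roll":0}
  fingers: 0.7

```text
time: 7.23
tool_pos: [575.5, 235.5, 159.8]
tcp_rot: [3.141, 0.0, 2.843]
contact_force: [0.6, -0.0, -0.7]
grip_width: 64.5
```

Request:
arm_command:
  targets:
    - {"x":0,"y":0,"z":3,"roll":0}
    - {"x":0,"y":0,"z":6.5,"roll":0}
    - {"x":0,"y":0,"z":6.5,"roll":0}
    - {"x":0,"y":0,"z":6.5,"roll":0}
  fingers: 1

```text
time: 7.57
tool_pos: [576.5, 235.8, 227.2]
tcp_rot: [3.139, 0.004, 2.843]
contact_force: [0.3, -0.7, -0.4]
grip_width: 86.2
```

```bash
python3 w.py w6; python3 - <<'E'
from h import *
from plant import bot
c=bot.capture('scene');u=proj(c,[[576,235,100]])[0].astype(int)
i=cv2.resize(c['img'][u[1]-70:u[1]+80,u[0]-90:u[0]+90],None,fx=4,fy=4);cv2.imwrite('pics/s6.png',i)
E
```

```text
7.5667 [576.5 235.8 227.2] [3.139 0.004 2.843] 86.18806827220043 cam [496. 261. 385.] axis [ 0.3  -0.09 -0.95]
```

View pics/w6.png

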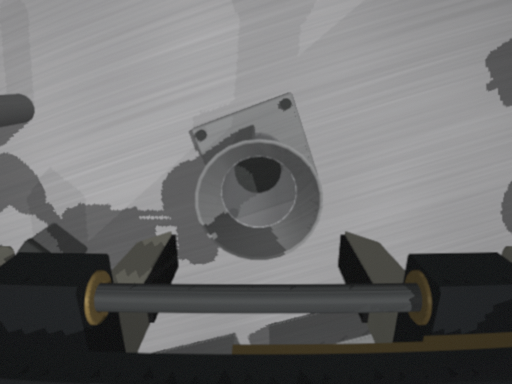

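View pics/s6.png

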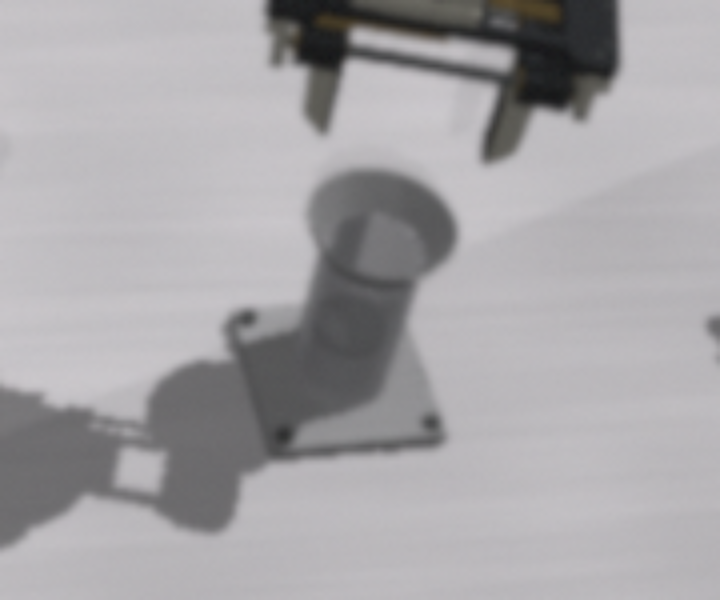

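A is inside the tube: dark lid seen through the bore at (258,175), and at about (350,322) in the scene crop. I'll check its height numerically, and refine B's position from w4.

```bash
python3 - <<'E'
from h import *;import pickle
D=pickle.load(open('d0.pkl','rb'));c=D['scene']
u=proj(c,[[576,235,100]])[0].astype(int);i=cv2.imread('pics/s6.png')
for z,col in((62,(0,255,0)),(12,(0,0,255))):
  q=(proj(c,circ(576,235,z,23))-[u[0]-90,u[1]-70]+.5)*4;print(z,q.mean(0));cv2.polylines(i,[q.astype(np.int32)],False,col,1)
cv2.imwrite('pics/s6o.png',i)
o,w=pickle.load(open('w4.pkl','rb'));print(back(w,(131.5,222),50,o))
E
```

```text
62 [351.18639763 323.64579564]
12 [336.383917  372.5387742]
[ 467.63933687 -379.7642748    50.        ]
```

View pics/s6o.png

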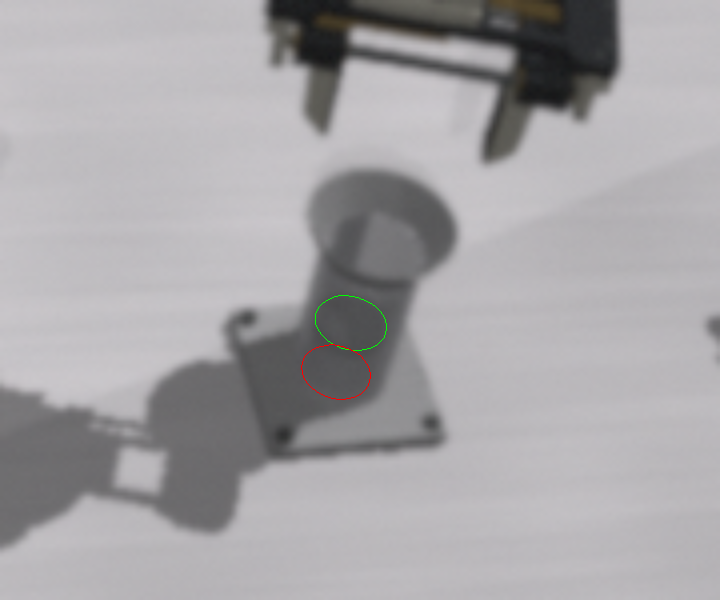

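The lid coincides with the projection at z=62, so A stands on the floor, centred. Now going to above B.

Request:
arm_command:
  targets:
    - {"x":-0.7,"y":-4,"z":0,"roll":0}
    - {"x":-1.4,"y":-8,"z":0,"roll":0}
    - {"x":-2.1,"y":-12,"z":0,"roll":0}
    - {"x":-2.8,"y":-16,"z":0,"roll":0}
    - {"x":-3.5,"y":-20,"z":0,"roll":0}
    - {"x":-4.2,"y":-24,"z":0,"roll":0}
    - {"x":-4.9,"y":-28,"z":0,"roll":0}
    - {"x":-5.6,"y":-32,"z":0,"roll":0}

```text
time: 8.33
tool_pos: [518.0, -86.0, 223.4]
tcp_rot: [3.141, -0.003, 2.843]
contact_force: [2.4, -0.3, 0.2]
grip_width: 92.2
```

Request:
arm_command:
  targets:
    - {"x":-0.7,"y":-4,"z":0,"roll":0}
    - {"x":-1.4,"y":-8,"z":0,"roll":0}
    - {"x":-2.1,"y":-12,"z":-1,"roll":0}
    - {"x":-2.8,"y":-16,"z":-2,"roll":0}
    - {"x":-3.5,"y":-20,"z":-3,"roll":0}
    - {"x":-4.2,"y":-24,"z":-4,"roll":0}
    - {"x":-4.8,"y":-27,"z":-6,"roll":0}
    - {"x":-5,"y":-30,"z":-8,"roll":0}

```text
time: 9.0
tool_pos: [467.8, -386.3, 142.9]
tcp_rot: [3.141, -0.002, 2.841]
contact_force: [1.6, -0.6, 0.2]
grip_width: 91.9
```

Request:
arm_command:
  targets:
    - {"x":0,"y":0,"z":0,"roll":0}
    - {"x":0,"y":0,"z":0,"roll":0}
    - {"x":0,"y":0,"z":0,"roll":0}

```text
time: 9.25
tool_pos: [469.2, -383.6, 143.9]
tcp_rot: [3.14, -0.002, 2.843]
contact_force: [0.7, -0.2, -0.5]
grip_width: 91.8
```

```bash
python3 w.py w7; python3 - <<'E'
from h import *;import pickle
o,c=pickle.load(open('w7.pkl','rb'))
i=c['img'].copy()
for z,col in((50,(0,255,0)),(0,(0,0,255))):
  cv2.polylines(i,[(proj(c,circ(470,-386,z,23),o)).round().astype(np.int32)],False,col,1)
cv2.imwrite('pics/w7o.png',i)
E
```

```text
9.25 [ 469.2 -383.6  143.9] [ 3.140e+00 -2.000e-03  2.843e+00] 91.81431401980718 cam [ 389. -359.  302.] axis [ 0.29 -0.09 -0.95]
```

View pics/w7o.png

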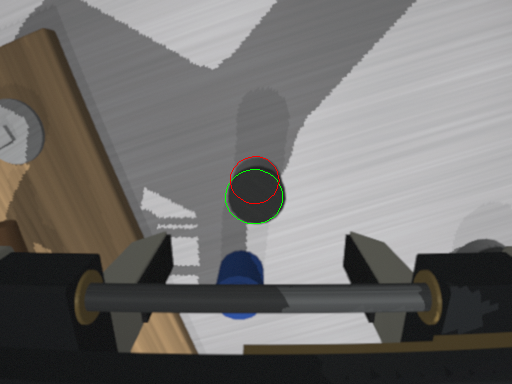

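```bash
python3 - <<'E'
from h import *;import pickle
D=pickle.load(open('d0.pkl','rb'))
print([back(D['top'],p,20).round() for p in((402,128),(413,273))])
print([back(D['scene'],p,20).round() for p in((105,144),(82,264))])
E
```

```text
[array([ 704., -512.,   20.]), array([ 291., -510.,   20.])]
[array([ 300., -510.,   20.]), array([ 718., -505.,   20.])]
```

The lid at (256,195) matches. The blue tin at (240,285) lies across the jaw direction, and the board edge (y about -508) is 60 mm beyond the finger. Descending.

Request:
arm_command:
  targets:
    - {"x":0,"y":-0.1,"z":-4,"roll":0}
    - {"x":0,"y":-0.1,"z":-8,"roll":0}
    - {"x":0,"y":-0.1,"z":-11,"roll":0}
    - {"x":0,"y":-0.1,"z":-12,"roll":0}
    - {"x":0,"y":-0.1,"z":-12,"roll":0}
    - {"x":0,"y":-0.1,"z":-12,"roll":0}

```text
time: 9.8
tool_pos: [470.5, -385.4, 26.3]
tcp_rot: [-3.141, 0.002, 2.844]
contact_force: [0.6, 1.1, 0.3]
grip_width: 91.7
```

Request:
arm_command:
  targets:
    - {"x":0,"y":0,"z":0,"roll":0}
    - {"x":0,"y":0,"z":0,"roll":0}
    - {"x":0,"y":0,"z":0,"roll":0}
    - {"x":0,"y":0,"z":0,"roll":0}
    - {"x":0,"y":0,"z":0,"roll":0}
    - {"x":0,"y":0,"z":0,"roll":0}
    - {"x":0,"y":0,"z":0,"roll":0}
    - {"x":0,"y":0,"z":0,"roll":0}
  fingers: 0.35

```text
time: 10.47
tool_pos: [469.5, -385.5, 24.9]
tcp_rot: [3.141, 0.0, 2.843]
contact_force: [-0.9, 0.0, 1.4]
grip_width: 45.5
```

Request:
arm_command:
  targets:
    - {"x":0,"y":0,"z":2,"roll":0}
    - {"x":0,"y":0,"z":5,"roll":0}
    - {"x":0,"y":0,"z":9,"roll":0}
    - {"x":0,"y":0,"z":13,"roll":0}
    - {"x":0,"y":0,"z":17,"roll":0}
    - {"x":0,"y":0,"z":20,"roll":0}
    - {"x":0,"y":0,"z":20,"roll":0}
  fingers: 0.35

```text
time: 11.05
tool_pos: [471.4, -387.6, 232.3]
tcp_rot: [-3.135, 0.011, 2.843]
contact_force: [0.4, -0.4, -0.4]
grip_width: 45.2
```

```bash
python3 w.py w8
```

```text
11.05 [ 471.4 -387.6  232.3] [-3.135  0.011  2.843] 45.15335347656982 cam [ 390. -361.  390.] axis [ 0.3  -0.1  -0.95]
```

View pics/w8.png

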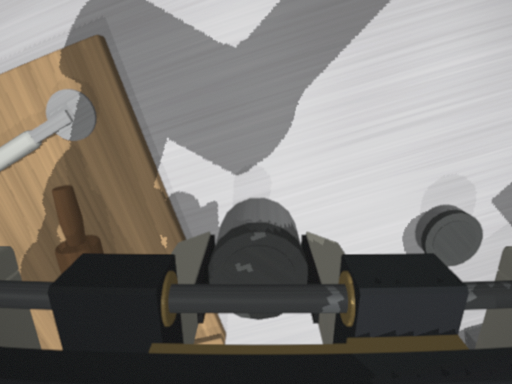

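B is held upright (lid near (258,262)), and the wide tin at (450,237) is undisturbed. From (469.5,-385.5) to (576,235) is dx 10.6, dy 62.

Request:
arm_command:
  targets:
    - {"x":0.5,"y":3,"z":0,"roll":0}
    - {"x":1.1,"y":6.5,"z":0,"roll":0}
    - {"x":1.8,"y":10.5,"z":0,"roll":0}
    - {"x":2.5,"y":14.5,"z":0,"roll":0}
    - {"x":3.2,"y":18.5,"z":0,"roll":0}
    - {"x":3.9,"y":22.5,"z":0,"roll":0}
    - {"x":4.6,"y":26.5,"z":0,"roll":0}
    - {"x":5.2,"y":30,"z":0,"roll":0}

```text
time: 11.77
tool_pos: [520.6, -82.8, 223.1]
tcp_rot: [3.141, -0.003, 2.843]
contact_force: [1.1, -0.2, -1.3]
grip_width: 45.2
```

Request:
arm_command:
  targets:
    - {"x":0.7,"y":4,"z":0,"roll":0}
    - {"x":1.4,"y":8,"z":0,"roll":0}
    - {"x":2.1,"y":12,"z":0,"roll":0}
    - {"x":2.8,"y":16,"z":0,"roll":0}
    - {"x":3.5,"y":20,"z":0,"roll":0}
    - {"x":4.2,"y":24,"z":0,"roll":0}
    - {"x":4.7,"y":27,"z":0,"roll":0}
    - {"x":5,"y":29,"z":0,"roll":0}

```text
time: 12.43
tool_pos: [570.5, 207.8, 222.5]
tcp_rot: [-3.141, -0.003, 2.845]
contact_force: [0.4, -0.0, -0.4]
grip_width: 45.6
```

Request:
arm_command:
  targets:
    - {"x":0.4,"y":2.5,"z":0,"roll":0}
    - {"x":0.4,"y":3,"z":0,"roll":0}
    - {"x":0.4,"y":3,"z":0,"roll":0}
    - {"x":0.4,"y":3,"z":0,"roll":0}
    - {"x":0.4,"y":3,"z":0,"roll":0}

```text
time: 12.85
tool_pos: [575.2, 233.3, 224.0]
tcp_rot: [-3.14, -0.001, 2.842]
contact_force: [0.4, 0.8, -1.2]
grip_width: 45.3
```

```bash
python3 w.py w9
```

```text
12.85 [575.2 233.3 224. ] [-3.140e+00 -1.000e-03  2.842e+00] 45.300145540112595 cam [496. 259. 382.] axis [ 0.29 -0.09 -0.95]
```

View pics/w9.png

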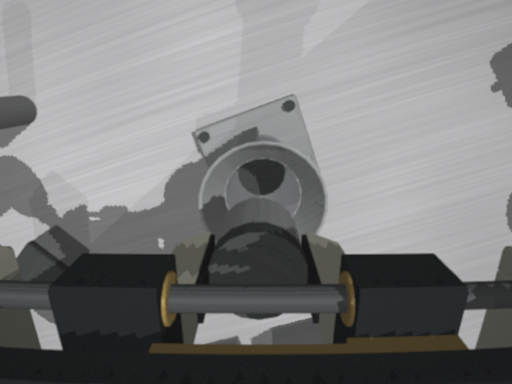

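The rim is centred at (263,200), about 4 px right of the tin, so I'll correct by about +2 mm in y while lowering.

Request:
arm_command:
  targets:
    - {"x":0.1,"y":0.2,"z":-2,"roll":0}
    - {"x":0.1,"y":0.2,"z":-4,"roll":0}
    - {"x":0.1,"y":0.2,"z":-5.5,"roll":0}
    - {"x":0.1,"y":0.2,"z":-6.3,"roll":0}
    - {"x":0.1,"y":0.2,"z":-6.3,"roll":0}
    - {"x":0.1,"y":0.2,"z":-6.3,"roll":0}
    - {"x":0.1,"y":0.2,"z":-6.3,"roll":0}
    - {"x":0.1,"y":0.2,"z":-6.3,"roll":0}

```text
time: 13.57
tool_pos: [577.2, 236.5, 163.2]
tcp_rot: [3.14, 0.002, 2.843]
contact_force: [0.3, 0.9, -1.5]
grip_width: 45.6
```

Request:
arm_command:
  targets:
    - {"x":0,"y":0,"z":0,"roll":0}
    - {"x":0,"y":0,"z":0,"roll":0}
    - {"x":0,"y":0,"z":0,"roll":0}
    - {"x":0,"y":0,"z":0,"roll":0}
    - {"x":0,"y":0,"z":0,"roll":0}
    - {"x":0,"y":0,"z":0,"roll":0}
    - {"x":0,"y":0,"z":0,"roll":0}
    - {"x":0,"y":0,"z":0,"roll":0}
  fingers: 0.7

```text
time: 14.23
tool_pos: [576.4, 236.6, 161.8]
tcp_rot: [3.142, -0.0, 2.843]
contact_force: [-0.1, -0.3, -0.4]
grip_width: 64.2
```

Request:
arm_command:
  targets:
    - {"x":0,"y":0,"z":3,"roll":0}
    - {"x":0,"y":0,"z":6.5,"roll":0}
    - {"x":0,"y":0,"z":9,"roll":0}
    - {"x":0,"y":0,"z":9,"roll":0}
    - {"x":0,"y":0,"z":9,"roll":0}
    - {"x":0,"y":0,"z":9,"roll":0}
  fingers: 1

```text
time: 14.73
tool_pos: [576.1, 236.4, 251.0]
tcp_rot: [-3.141, -0.001, 2.843]
contact_force: [-0.5, -0.4, 0.4]
grip_width: 91.4
```

```bash
python3 w.py w10; python3 - <<'E'
from h import *
from plant import bot
c=bot.capture('scene');u=proj(c,[[576,235,100]])[0].astype(int)
i=cv2.resize(c['img'][u[1]-70:u[1]+80,u[0]-90:u[0]+90],None,fx=4,fy=4)
j=i.copy()
for z,col in((112,(0,255,0)),(62,(255,255,0)),(12,(0,0,255))):
  q=(proj(c,circ(576,235,z,23))-[u[0]-90,u[1]-70]+.5)*4;cv2.polylines(j,[q.astype(np.int32)],False,col,1)
cv2.imwrite('pics/s10.png',np.hstack([i[100:500,170:560],j[100:500,170:560]]))
E
```

```text
14.7333 [576.1 236.4 251. ] [-3.141e+00 -1.000e-03  2.843e+00] 91.44802749707307 cam [496. 262. 409.] axis [ 0.29 -0.09 -0.95]
```

View pics/w10.png

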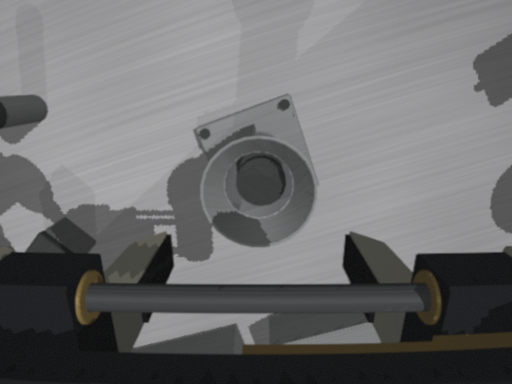

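View pics/s10.png

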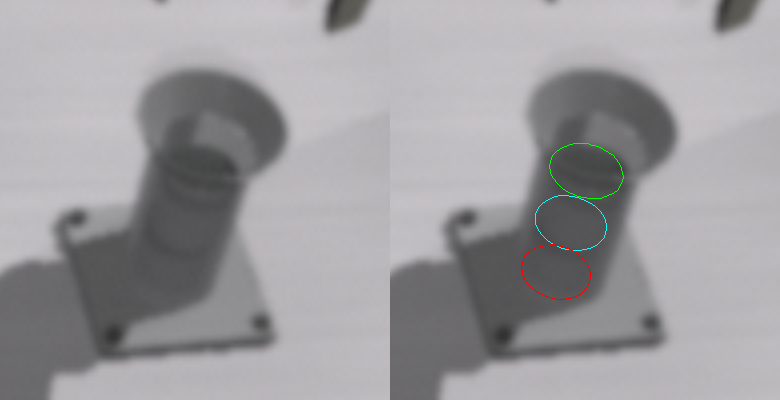

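Both tins are stacked. The upper lid coincides with the projection at z=112 and the seam between the tins is at the z=62 level. The lid looks flat and roughly centred in the wrist view at (262,180). The gripper is open and about 95 mm above the rim. I'll let it settle briefly, recheck, and hand in.

Request:
arm_command:
  targets:
    - {"x":0,"y":0,"z":0,"roll":0}
    - {"x":0,"y":0,"z":0,"roll":0}
    - {"x":0,"y":0,"z":0,"roll":0}
    - {"x":0,"y":0,"z":0,"roll":0}
    - {"x":0,"y":0,"z":0,"roll":0}
    - {"x":0,"y":0,"z":0,"roll":0}

```text
time: 15.33
tool_pos: [576.5, 236.5, 251.7]
tcp_rot: [3.142, -0.0, 2.843]
contact_force: [0.2, 0.7, -0.3]
grip_width: 92.2
```

```bash
python3 - <<'E'
from h import *;import pickle
from w import snap
from plant import bot
a=pickle.load(open('w10.pkl','rb'))[1]['img'];o,c=snap('w11')
print('tube-region change',np.abs(a[130:240,200:320].astype(int)-c['img'][130:240,200:320]).mean())
print(back(c,(262,180),112,o))
print(bot.close_job())
E
```

```text
15.3333 [576.5 236.5 251.7] [ 3.142 -0.     2.843] 92.21048169112383 cam [497. 262. 410.] axis [ 0.29 -0.09 -0.95]
tube-region change 2.661641414141414
[578.45648855 241.11689734 112.        ]
the job is handed in; nothing more can be done
None
```

I put both small round steel tins into the dispenser tube, one after the other, and handed the job in at about 15.4 s of the 58 s allowed. No verdict came back.

- **Stack height:** in the scene camera the upper lid lines up with the height expected for two stacked tins (112 mm). The seam between them is at the level of the first tin's lid (62 mm).
- **Centring:** the wrist camera puts the upper lid about 6–7 mm from my estimate of the tube axis. That is inside the 15 mm limit and about what the 7 mm play in the bore allows. The scene overlay had it nearer the centre, about 1–2 mm off, so the two views differ by a few millimetres.
- **At rest:** over the last 0.6 s the view of the tube hardly changed, so the stack looks still. I did not measure tilt; the lids looked level.
- **Robot:** the gripper ended open, about 95 mm above the rim and touching nothing. Reported contact forces were about 2 N or less.
- **Other tins:** I did not go for the blue look-alike or the wide, slim and square tins. My last views of each showed them in place, but I did not check them all again at the end.

My first two move calls were refused because they left out the roll value; the arm did not move on those.

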